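Close the steamer and offer the plate to the sink

TASK

Press the bamboo steamer's lid down until it is fully home, then lift the green plate with the steel spice ball off the bench by its white upright grip and, once it is in the air, give it a quarter turn anticlockwise seen from above, so that its flat green handle points squarely at the sink for the cook to take. Keep the plate level and the ball in the middle all the way, and leave the other things alone. Finish still holding the plate, level and steady, centred over the steamer's lid and clear of it.

Things in the scene. Friction and masses are not known exactly. Their poses are not given: they have to be found in the camera images.
- plate: loose green melamine plate, 184 mm across, rim 31 mm high, 200 g; dished floor, a shallow 8 degree cone, lowest (9 mm above the underside) in the middle. Origin: centre of the underside. +x points to the flat green handle, -x to the white upright grip, +z up. At the start +x points away from the robot (world +x, within 0.3 rad): white grip nearest the robot
- plate_grip (a point): middle of the top face of the plate's white upright grip, a block on the rim 92 mm from the plate's centre: 14 mm thick along the plate's x (pinch it this way, one finger inside the rim, one outside), 36 mm wide along y, top 62 mm above the plate's underside, standing 31 mm above the rim, 41 mm above the dish floor. A grip of 60 N or more, tips low, carries the plate level
- plate_handle (a point): outer end of the plate's flat green handle (44 mm wide, 8 mm thick), 129 mm from the plate's centre on its +x side, 22 mm above the underside
- ball: loose hollow steel spice ball, 36 mm in diameter, 50 g, resting in the middle of the plate; its origin lies on its surface and turns with it
- ball_center (a point): centre of the spice ball; 27 mm above the plate's underside when it rests in the middle
- steamer: fixed bamboo steamer of two stacked round tiers, 204 mm across over its bands, 111 mm high without the lid. Origin: centre of its underside, on the bench; axes parallel to the world's
- lid_top (a point): centre of the flat top (80 mm across) of the steamer's bamboo lid; 153 mm above the bench with the lid fully up, 141 mm when fully home. Press here with closed fingers
- lid (a joint): how far the steamer's lid has been pushed down (m): it starts 0 to 0.004 (standing proud), 0.012 is fully home at a hard stop. A push fit: it takes about 6 N to move, more when moved fast (40 N per m/s), and stays where it is left
- sink: fixed steel basin standing on the bench at the robot's left, 400 mm (x) by 300 mm (y) and 90 mm high, with a tap on its far left. Origin: at bench height in the middle of its near long side (the side towards the plate); axes parallel to the world's, so the direction squarely to the sink is +y
- clipbox: loose plastic box with blue lid and white clips, 178 x 128 x 70 mm, 500 g; bystander. Origin: centre of its underside
- spoon: loose steel slotted spoon lying on the bench, about 285 mm long along its y; bystander. Origin: on the handle's line, 85 mm from the middle of the head, at bench height
- cup: loose blue ceramic cup, 72 mm across, 70 mm high; bystander. Origin: centre of its underside

How it is judged:
By the outcome, as a careful person would: the job done as asked, in the order asked, and still so for the second after the job is handed in, while the arm keeps its last pose, push and grip.
It also fails if it takes over 64 s, if anything falls off the work surface, if the arm or the gripper's body presses on something with over 40 N, if the wrist force passes 120 N, or if a joint passes its speed limit or range.

ROBOT

A 6-joint arm with a two-finger parallel gripper is mounted at the origin on the work surface. World frame = base frame: x ahead of the robot, y to its left, z up, the work surface at z = 0. Lengths are in m, angles in degrees, forces in N, time in s.
With the tool pointing down it reaches from about 0.4 to 0.825 m from the base axis. Payload 7 kg.
Tool frame: the origin (TCP) lies between the finger pads; the fingertips stand 25 mm ahead of it and the grasp point (between the pads) lies 6 mm ahead of it; z points along the fingers, y is the line along which they close (so a half turn about z gives the same grasp; the last joint's range is limited). The gripper opens to 88 mm and grips with 3 to 60 N. Pads are 19 mm wide; open, the fingers measure 130 mm over their backs; the gripper's body (78 mm by 193 mm) begins 47 mm behind the grasp point.
Start: joints at [-53.967, 20.546, 0.682, 0, -70.136, -16.507], TCP at [0.226, -0.636, 0.252] pointing down, gripper open.
Joint ranges: [-176.03, 176.03], [-82.01, 121.73], [-58.28, 71.71], [-173.87, 95.51], [-174.79, -0.11], [-173.66, 173.66]. Speed limits (degrees/s): [136.94, 136.94, 172.46, 180, 180, 180].

INTERFACE

Orientations are given as [roll, pitch, yaw] about the fixed x, y, z axes, in that order (R = Rz(yaw) Ry(pitch) Rx(roll)).
In Python, from plant import ctrl gives the robot as it stands.
- The arm moves only by the shell command python3 drive.py 'ROWS'. ROWS is a JSON list of rows, 1 to 8 of them, each of 5 numbers: dx, dy, dz in m, then a turn about the tool's z in degrees, then the finger opening in m; each row is the pose to reach, as a shift and turn from the pose commanded when the command began, along the tool's axes at that moment; what a row does not reach only later rows make up. A row lasts 1/8 s, in which the tool goes at most 0.0625 m and 10.7 degrees, less where a joint would pass 70% of its speed; a pose out of reach is approached as far as the arm can. The fingers move at their own pace and stop on an object; the grip force is fixed at half the most. Time passes only in rows, so rows that do not move let the fingers close. It prints the time, the measured TCP pose, the force, the opening and the grip force at its end.
- ctrl.get_obs(): the state, without advancing time (a new reading comes with each control period).
- ctrl.snapshot(name): name is "scene" or "top"; returns a dict with "frame" (480x640x3 uint8, red, green, blue), "z_map" (480x640 float32, m along the optical axis (not along the pixel's ray), 0 where there is no reading), "fovy" (degrees; the focal length in pixels is half the picture's height over the tangent of half this angle, whatever the lens; pixels are square), "cx", "cy" (the principal point, pixels), "R" (3x3) and "t" (3): a world point X has camera coordinates R X + t. Camera axes: x right, y down, z forward; pixel columns grow to the right and rows downward; lengths in m; the calibration is good to about 2 mm. A picture is of the moment at which its call begins.
- ctrl.close_job(): hands the job in; it is judged then, once.
The state is a dict: "clock": time; "joint_pos": joint angles; "qvel": joint speeds; "tau": joint torques, N m; "tool_pos": TCP position; "orientation": TCP orientation; "force": force on the tool from outside, world axes, zero at the start; "moment": the same for the moment, N m; "opening": finger opening in m; "gripper_force": force on a finger pad.
Only numpy, scipy, OpenCV 4.12 (cv2) and the standard library are available. Lean on these libraries where they do the work, as an engineer would, in place of code of your own. Each camera call takes 0.05 s, during which the arm holds its last target. There are 200 camera calls.

## Working session

There is one attempt and no reset: what is moved stays moved. The work goes in short steps, Python scripts to look and compute and a shell command to move; the robot and the scene stay as the last step left them, time stands still between calls to the robot, and variables do not carry over. Pictures are saved under pics/ and viewed, at most 10 in all, crops included, and the job is handed in when it is done.

```bash
ls; mkdir -p pics
python3 - <<'E'
from plant import ctrl
import cv2,numpy as np
o=ctrl.get_obs(); print({k:np.round(v,3) for k,v in o.items()})
for n in("scene","top"):
    s=ctrl.snapshot(n); cv2.imwrite(f"pics/{n}0.png",s["frame"][:,:,::-1]); np.savez(f"{n}0.npz",**s)
    print(n,s["fovy"],s["cx"],s["cy"],np.round(s["R"],3).tolist(),np.round(s["t"],3),(-s["R"].T@s["t"]).round(3),(s["z_map"]>0).mean())
E
```

```text
drive.py
pics
plant.py
{'clock': np.float64(0.0), 'joint_pos': array([-5.3966e+01,  2.0592e+01,  6.3400e-01, -2.0000e-02, -7.0134e+01,
       -1.6505e+01]), 'qvel': array([-0.023,  0.03 ,  0.088, -0.081, -0.086, -0.145]), 'tau': array([-0.0000e+00, -5.8271e+01,  2.9305e+01,  6.9970e+00,  7.0000e-03,
       -0.0000e+00]), 'tool_pos': array([ 0.225, -0.636,  0.251]), 'orientation': array([ 1.79907e+02, -8.00000e-03, -1.60478e+02]), 'force': array([ 0.152,  0.265, -0.037]), 'moment': array([0.003, 0.05 , 0.036]), 'gripper_force': np.float64(0.0), 'opening': np.float64(0.088)}
scene 49.178879753516476 321.21908600688147 236.29932798380435 [[-0.811, 0.585, -0.004], [0.343, 0.471, -0.813], [-0.473, -0.661, -0.583]] [ 0.487 -0.122  1.655] [1.221 0.866 0.867] 0.9951204427083333
top 47.85036011958314 324.8399453518801 238.5977338333056 [[0.021, -1.0, 0.006], [-0.997, -0.021, -0.078], [0.078, -0.004, -0.997]] [-1.000e-03  6.190e-01  1.493e+00] [0.5   0.018 1.537] 0.996181640625
```

View pics/scene0.png

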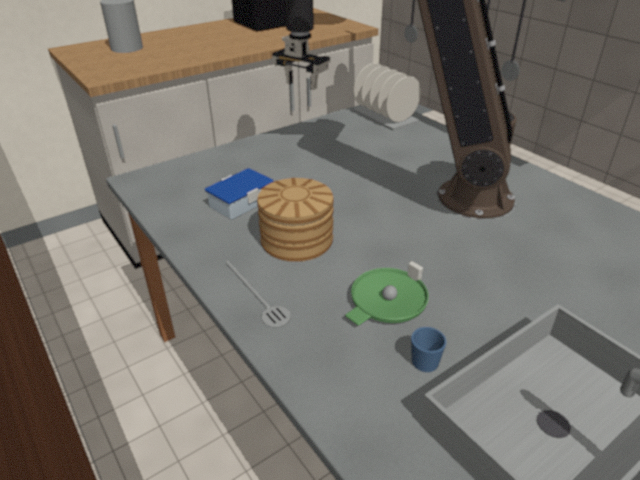

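View pics/top0.png

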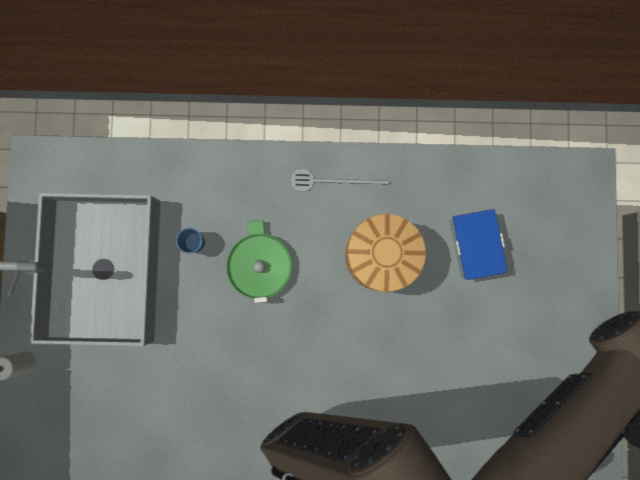

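The top view shows the plate at (260,266), with its handle at (256,228) and white grip at (261,300). The lid is centred at (386,253) and the cup is at (190,240). In the scene view the plate is at (390,296), the grip at (415,270) and the lid top at (296,194). Next I'll measure these from both views.

```bash
cat > h.py <<'E'
import numpy as np,cv2
def load(n): return dict(np.load(n+".npz"))
def f(s): return 240/np.tan(np.radians(float(s["fovy"])/2))
def cloud(s):
    v,u=np.mgrid[:480,:640]; z=s["z_map"].astype(float)
    c=np.stack([(u-s["cx"])/f(s)*z,(v-s["cy"])/f(s)*z,z],-1)
    return (c-s["t"])@s["R"]
def ray(s,u,v,h):
    d=s["R"].T@np.array([(u-s["cx"])/f(s),(v-s["cy"])/f(s),1]); c=-s["R"].T@s["t"]
    return c+d*(h-c[2])/d[2]
def tri(s1,p1,s2,p2):
    A=[];b=[]
    for s,p in((s1,p1),(s2,p2)):
        d=s["R"].T@np.array([(p[0]-s["cx"])/f(s),(p[1]-s["cy"])/f(s),1]);d/=np.linalg.norm(d);c=-s["R"].T@s["t"]
        P=np.eye(3)-np.outer(d,d);A.append(P);b.append(P@c)
    X=np.linalg.lstsq(np.vstack(A),np.hstack(b),rcond=None)[0]
    return X,max(np.linalg.norm(a@X-bb) for a,bb in zip(A,b))
def hsv(s): return cv2.cvtColor(s["frame"],cv2.COLOR_RGB2HSV)
def box(m,x0,x1,y0,y1):
    k=np.zeros_like(m);k[y0:y1,x0:x1]=m[y0:y1,x0:x1];return k
def cen(m): v,u=np.nonzero(m);return np.array([u.mean(),v.mean()])
E
cat > m1.py <<'E'
from h import *
T,S=load("top0"),load("scene0")
R={"top":(T,(215,310,210,310),(340,432,208,300),(170,210,220,260)),"scene":(S,(335,440,255,335),(250,340,170,265),(400,455,320,380))}
px={}
for n,(s,pb,lb,cb) in R.items():
    H=hsv(s);P=cloud(s)
    g=box((H[...,0]>45)&(H[...,0]<80)&(H[...,1]>90),*pb)
    w=box((H[...,1]<40)&(H[...,2]>175),*pb)
    if n=="scene": w=box(w,405,425,258,280)
    else: w=box(w,250,272,294,306)
    b=box((H[...,1]<60)&(H[...,2]>80),*((250,270,258,276) if n=="top" else (380,400,284,303)))
    px[n]=dict(w=cen(w),b=cen(b))
    print(n,"grip px",cen(w),w.sum(),"z",np.percentile(P[w][:,2],[10,50,90]).round(4),"mean",P[w].mean(0).round(4))
    t=w&(P[...,2]>.055); print(" grip top",t.sum(), P[t].mean(0).round(4) if t.any() else "")
    print(" ball px",cen(b),b.sum(),"top z",P[b][:,2].max().round(4),"mean",P[b].mean(0).round(4))
    gp=P[g]; rim=gp[(gp[:,2]>.026)]
    (c,r)=cv2.minEnclosingCircle(rim[:,:2].astype(np.float32)); print(" green rim circ",np.round(c,4),round(r,4),np.percentile(gp[:,2],[1,50,99]).round(4))
    l=box((H[...,1]>60)&(H[...,0]<30),*lb); lp=P[l]; zt=np.percentile(lp[:,2],98)
    top=lp[lp[:,2]>zt-.004]; c,r=cv2.minEnclosingCircle(top[:,:2].astype(np.float32)); print(" lid top z",zt.round(4),"n",len(top),np.round(c,4),round(r,4),top.mean(0).round(4))
    c,r=cv2.minEnclosingCircle(lp[lp[:,2]>.09][:,:2].astype(np.float32));print(" lid/tier circ",np.round(c,4),round(r,4))
    cu=P[box((H[...,0]>95)&(H[...,0]<125)&(H[...,1]>90),*cb)]; print(" cup",cu.mean(0).round(3),cu[:,2].max().round(3))
    print(" bench z",np.median(P[330:345,250:300,2]) if n=="top" else np.median(P[225:240,360:400,2]))
print("tri grip",tri(T,px["top"]["w"],S,px["scene"]["w"]),"tri ball",tri(T,px["top"]["b"],S,px["scene"]["b"]))
H=hsv(T);g=box((H[...,0]>45)&(H[...,0]<80)&(H[...,1]>90),245,270,212,236)
v,u=np.nonzero(g);print("handle end rows",v.min(), "u mid of top rows",u[v<v.min()+6].mean(), "handle end world",ray(T,u[v<v.min()+6].mean(),v.min()-.5,.022).round(4))
for r in range(v.min(),v.min()+14,3):print(r,u[v==r].min(),u[v==r].max())
E
python3 m1.py
```

```text
top grip px [259.89473684 299.36842105] 57 z [0.0567 0.0616 0.0648] mean [0.447  0.1849 0.0612]
 grip top 55 [0.447  0.1855 0.0615]
 ball px [258.66153846 265.93846154] 130 top z 0.0555 mean [0.538  0.1937 0.0382]
 green rim circ [0.5466 0.147 ] 0.1371 [0.0077 0.0181 0.034 ]
 lid top z 0.1556 n 722 [ 0.5694 -0.0946] 0.1326 [ 0.576  -0.1427  0.1824]
 lid/tier circ [ 0.5596 -0.1102] 0.1417
 cup [0.606 0.388 0.033] 1.537
 bench z -6.80151617080845e-05
scene grip px [415.97297297 265.51351351] 37 z [0.0597 0.0618 0.0633] mean [0.4502 0.1881 0.0615]
 grip top 37 [0.4502 0.1881 0.0615]
 ball px [389.52972973 292.07027027] 185 top z 0.0477 mean [0.5449 0.2006 0.0337]
 green rim circ [0.8465 0.5053] 0.5197 [0.0096 0.0196 0.0312]
 lid top z 0.1524 n 871 [0.8678 0.3407] 0.6329 [ 0.5965 -0.1198  0.1654]
 lid/tier circ [0.8869 0.3086] 0.6497
 cup [0.608 0.385 0.046] 0.867
 bench z -0.0005487777082372781
tri grip (array([0.44689026, 0.18526478, 0.05812171]), np.float64(8.548516803899112e-06)) tri ball (array([0.53856961, 0.19487104, 0.02623358]), np.float64(0.00033797654514210814))
handle end rows 221 u mid of top rows 255.73239436619718 handle end world [0.666  0.2077 0.022 ]
221 259 261
224 249 262
227 249 262
230 250 263
233 250 263
```

```bash
cat > m2.py <<'E'
from h import *
import sys
from scipy.optimize import least_squares
tn,sn=sys.argv[1:3]
T,S=load(tn),load(sn)
def circ(p):
    s=least_squares(lambda q:np.hypot(p[:,0]-q[0],p[:,1]-q[1])-q[2],[*p.mean(0),.1],loss="soft_l1",f_scale=.002);return s.x.round(4)
# lid outline in the top view; lid top by depth
for n,s,lb in(("top",T,(335,437,203,305)),("scene",S,(250,340,170,265))):
    H=hsv(s);P=cloud(s);ok=(s["z_map"]>0)&(P[...,2]<.2)
    l=box((H[...,1]>70)&(H[...,0]<30)&ok,*lb)
    m=box(ok,*lb)&(abs(P[...,2]-.148)<.009)&l
    z=P[m][:,2]; print(n,"lid top depth: z pct",np.percentile(z,[25,50,75]).round(4),"n",m.sum(),P[m].mean(0).round(4))
    hl=[]
    for a in np.linspace(0,2*np.pi,0):pass
    ct=max(cv2.findContours(l.astype(np.uint8),cv2.RETR_EXTERNAL,cv2.CHAIN_APPROX_NONE)[0],key=cv2.contourArea)[:,0]
    if n=="top":
        for h in(.111,.13): print(" outline circ at h",h,circ(np.array([ray(s,u,v,h)[:2] for u,v in ct])))
    g=box((H[...,0]>45)&(H[...,0]<80)&(H[...,1]>90),*((215,310,236,310) if n=="top" else (335,440,255,335)))
    if n=="top":
        ct=max(cv2.findContours(g.astype(np.uint8),cv2.RETR_EXTERNAL,cv2.CHAIN_APPROX_NONE)[0],key=cv2.contourArea)[:,0]
        p=np.array([ray(s,u,v,.031)[:2] for u,v in ct if v>240 and v<294]);print(" plate rim",circ(p))
E
python3 m2.py top0 scene0
python3 - <<'E'
import cv2,sys
sys.path.insert(0,'.')
a=cv2.imread('pics/top0.png')[200:310,215:440];b=cv2.imread('pics/scene0.png')[170:340,240:465]
import numpy as np
a=cv2.resize(a,None,fx=3.4,fy=2.6) if 0 else cv2.resize(a,(675,330),interpolation=cv2.INTER_NEAREST)
b=cv2.resize(b[:90,:225],(675,270),interpolation=cv2.INTER_NEAREST)
cv2.imwrite('pics/crop1.png',np.vstack([a,b]))
E
```

```text
top lid top depth: z pct [0.1445 0.1472 0.1501] n 4580 [ 0.5779 -0.1453  0.1474]
 outline circ at h 0.111 [ 0.5785 -0.1483  0.1036]
 outline circ at h 0.13 [ 0.5774 -0.1461  0.1022]
 plate rim [0.5386 0.1936 0.0873]
scene lid top depth: z pct [0.1442 0.1468 0.1497] n 2377 [ 0.5884 -0.134   0.1469]
```

View pics/crop1.png

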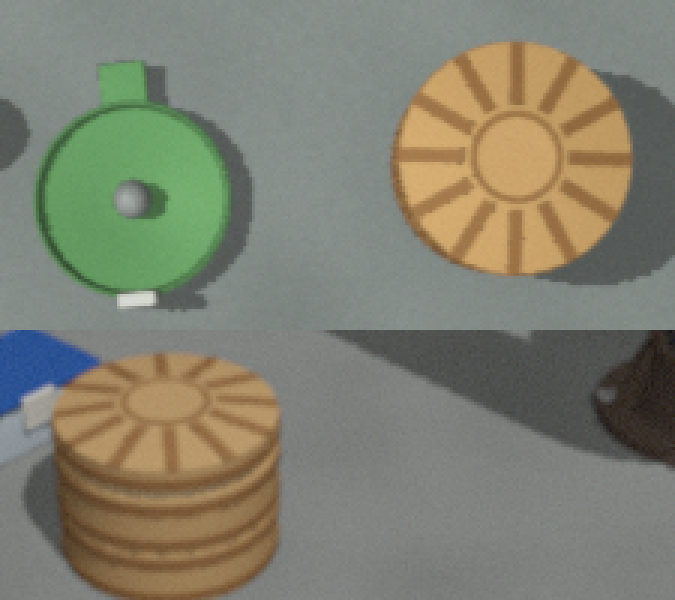

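The ring on the lid top is at top-view pixel (387.3,252) and scene pixel (295.3,194). The white grip is squarely opposite the handle. I'll triangulate the lid and plan the press.

Run:
```python
from h import *
from plant import ctrl
from scipy.spatial.transform import Rotation as Ro
T,S=load("top0"),load("scene0")
print("lid tri",tri(T,(387,251.8),S,(295.1,193.8)))
for s,(u,v) in((T,(387,252)),(S,(295,194))):
    P=cloud(s)[v-5:v+6,u-8:u+9].reshape(-1,3);print(np.median(P,0).round(4))
print("grip ray top",ray(T,259.9,299.4,.062).round(4),"ball",ray(T,258.66,265.94,.027).round(4))
o=ctrl.get_obs();R=Ro.from_euler("xyz",o["orientation"],degrees=True)
print("to lid+60mm tip, tool axes",R.inv().apply(np.array([.578,-.145,.255])-o["tool_pos"]).round(4))
```

```text
lid tri (array([ 0.57851962, -0.14797699,  0.14771702]), np.float64(6.67447344021061e-05))
[ 0.5777 -0.1475  0.1514]
[ 0.5825 -0.1424  0.1512]
grip ray top [0.4469 0.1848 0.062 ] ball [0.5383 0.195  0.027 ]
to lid+60mm tip, tool axes [-0.4963  0.3448 -0.0038]
```

```bash
cat > go.py <<'E'
# go.py x y z yaw : remaining shift in tool axes and turn
import sys,numpy as np
from plant import ctrl
from scipy.spatial.transform import Rotation as Ro
x,y,z,w=map(float,sys.argv[1:5]);o=ctrl.get_obs();e=o["orientation"]
d=Ro.from_euler("xyz",e,degrees=True).inv().apply(np.array([x,y,z])-o["tool_pos"])
print("shift",d.round(4),"turn",round(-((w-e[2]+180)%360-180),2),"t",round(float(o["clock"]),2),"pos",o["tool_pos"].round(4),"rpy",np.round(e,2),"F",o["force"].round(1),"q",o["joint_pos"].round(0))
E
python3 drive.py '[[-0.05,0.034,0,-9.5,0],[-0.1,0.068,0,-19,0],[-0.15,0.102,0,-28.5,0],[-0.2,0.138,0,-38,0],[-0.25,0.172,0,-47.5,0],[-0.3,0.207,0,-57,0],[-0.35,0.242,0,-66.5,0],[-0.4,0.277,0,-76.4,0]]'; python3 go.py .578 -.147 .205 -84.1
```

```text
clock: 1.1
tool_pos: [0.5107, -0.2395, 0.2515]
orientation: [180.0, 0.0, -83.7]
force: [1.2, -0.4, 0.3]
opening: 0.0129
gripper_force: 0.0
shift [-0.0846 -0.077   0.0465] turn 0.36 t 1.1 pos [ 0.5107 -0.2395  0.2515] rpy [180.     0.   -83.74] F [ 1.2 -0.4  0.3] q [ -5.  10. -14.  -0. -66.  12.]
```

```bash
python3 drive.py '[[-0.042,-0.038,0.01,0.3,0],[-0.085,-0.077,0.03,0.3,0],[-0.085,-0.077,0.046,0.3,0],[-0.085,-0.077,0.046,0.3,0],[-0.085,-0.077,0.046,0.3,0]]'; python3 go.py .578 -.147 .176 -84.1
```

```text
clock: 1.72
tool_pos: [0.5775, -0.1498, 0.2061]
orientation: [-180.0, -0.0, -84.4]
force: [-0.4, -0.9, 0.1]
opening: 0.0003
gripper_force: 0.0
shift [-0.0028 -0.0008  0.0301] turn -0.33 t 1.73 pos [ 0.5775 -0.1498  0.2061] rpy [-1.7998e+02 -2.0000e-02 -8.4430e+01] F [-0.4 -0.9  0.1] q [  4.  15. -13.   0. -62.   1.]
```

```bash
python3 drive.py '[[-0.002,0,0.01,0,0],[-0.002,0,0.02,0,0],[-0.002,0,0.026,0,0],[-0.002,0,0.028,0,0],[-0.002,0,0.03,0,0],[-0.002,0,0.032,0,0],[-0.002,0,0.034,0,0],[-0.002,0,0.035,0,0]]'; python3 go.py .578 -.147 .166 -84.1
```

```text
clock: 2.72
tool_pos: [0.5777, -0.147, 0.1714]
orientation: [-180.0, -0.0, -84.4]
force: [-2.1, 0.7, 5.0]
opening: 0.0007
gripper_force: 2.9
shift [ 0.     -0.0003  0.0054] turn -0.26 t 2.73 pos [ 0.5777 -0.147   0.1714] rpy [-1.7997e+02 -2.0000e-02 -8.4360e+01] F [-2.1  0.7  5. ] q [  5.  17. -16.   0. -57.   1.]
```

```bash
python3 drive.py '[[0,0,0.001,0,0],[0,0,0.002,0,0],[0,0,0.003,0,0],[0,0,0.004,0,0],[0,0,0.005,0,0],[0,0,0.006,0,0]]'; python3 drive.py '[[0,0,0.0005,0,0],[0,0,0.001,0,0],[0,0,0.001,0,0]]'
```

```text
clock: 3.48
tool_pos: [0.5777, -0.147, 0.1662]
orientation: [-180.0, -0.0, -84.3]
force: [-6.1, 2.9, 16.9]
opening: 0.0004
gripper_force: 8.1
clock: 3.85
tool_pos: [0.5777, -0.147, 0.1662]
orientation: [-179.9, -0.0, -84.3]
force: [-7.3, 2.4, 17.4]
opening: 0.0001
gripper_force: 8.8
```

```bash
python3 drive.py '[[0,0,0.001,0,0],[0,0,0.002,0,0],[0,0,0.002,0,0],[0,0,0.002,0,0]]'
```

```text
clock: 4.35
tool_pos: [0.5778, -0.1471, 0.166]
orientation: [-179.9, -0.1, -84.3]
force: [-13.1, 4.9, 30.5]
opening: 0.0008
gripper_force: 15.3
```

```bash
python3 drive.py '[[0,0,-0.01,0,0],[0,0,-0.04,0,0],[0,0,-0.08,0,0],[0,0,-0.08,0,0]]'; python3 go.py .447 .185 .16 -84.1
```

```text
clock: 4.85
tool_pos: [0.5796, -0.1471, 0.2453]
orientation: [-179.6, -0.1, -84.3]
force: [-0.1, 0.1, -1.4]
opening: 0.0005
gripper_force: 0.0
shift [-0.3436  0.0998  0.0843] turn -0.25 t 4.85 pos [ 0.5796 -0.1471  0.2453] rpy [-1.7963e+02 -6.0000e-02 -8.4350e+01] F [-0.1  0.1 -1.4] q [  5.  13. -10.   0. -66.   1.]
```

```bash
python3 drive.py '[[-0.05,0.015,0,0,0.06],[-0.1,0.03,0,0,0.06],[-0.15,0.045,0.01,0,0.06],[-0.2,0.06,0.03,0,0.06],[-0.25,0.075,0.05,0,0.06],[-0.3,0.088,0.07,0,0.06],[-0.344,0.1,0.084,0,0.06],[-0.344,0.1,0.084,0,0.06]]'; python3 go.py .447 .185 .16 -84.1
python3 - <<'E'
from plant import ctrl
import cv2,numpy as np
for n in("scene","top"):
    s=ctrl.snapshot(n); cv2.imwrite(f"pics/{n}1.png",s["frame"][:,:,::-1]); np.savez(f"{n}1.npz",**s)
a=cv2.imread("pics/scene1.png")[150:350,220:480];cv2.imwrite("pics/crop2.png",cv2.resize(a,(780,600)))
from h import *
for s,(u,v) in((load("scene1"),(295,195)),):
    P=cloud(s)[v-5:v+6,u-8:u+9].reshape(-1,3);print(np.median(P,0).round(4))
E
```

```text
clock: 5.85
tool_pos: [0.443, 0.1875, 0.1562]
orientation: [179.9, -0.1, -84.2]
force: [-0.3, -0.3, 0.9]
opening: 0.0597
gripper_force: 0.0
shift [ 0.0029 -0.0038 -0.0038] turn -0.06 t 5.85 pos [0.443  0.1875 0.1562] rpy [ 1.799e+02 -6.000e-02 -8.416e+01] F [-0.3 -0.3  0.9] q [ 46.   7. -31.  -0. -52. -41.]
[ 0.5769 -0.151   0.1414]
```

View pics/crop2.png

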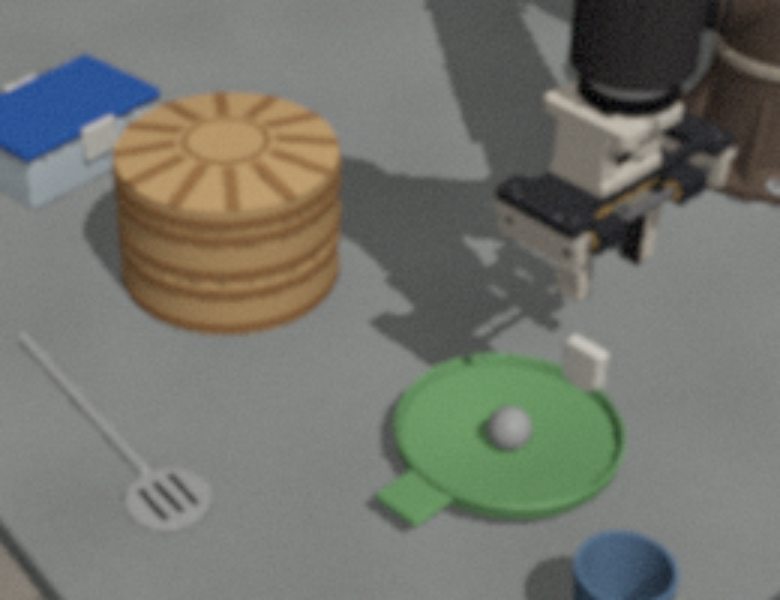

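The lid now reads 0.1414, so it is home. The plate is undisturbed, with the ball in the middle at crop (510,428) and the grip at (586,362), below the open fingers. Now I'll descend.

```bash
python3 drive.py '[[0,0,0.01,0,0.06],[0,0,0.02,0,0.06],[0,0,0.03,0,0.06],[0,0,0.04,0,0.06],[0,0,0.05,0,0.06],[0,0,0.05,0,0.06],[0,0,0.05,0,0.06]]'; python3 go.py .447 .185 .0495 -84.1
```

```text
clock: 6.82
tool_pos: [0.4445, 0.1858, 0.1077]
orientation: [-180.0, 0.0, -84.4]
force: [-0.4, -0.4, -0.2]
opening: 0.0599
gripper_force: 0.0
shift [ 0.001  -0.0024  0.0582] turn -0.26 t 6.83 pos [0.4445 0.1858 0.1077] rpy [-179.99    0.    -84.36] F [-0.4 -0.4 -0.2] q [ 46.  11. -34.   0. -45. -41.]
```

```bash
python3 drive.py '[[0.001,-0.0024,0.012,-0.3,0.05],[0.001,-0.0024,0.024,-0.3,0.05],[0.001,-0.0024,0.036,-0.3,0.05],[0.001,-0.0024,0.046,-0.3,0.05],[0.001,-0.0024,0.054,-0.3,0.05],[0.001,-0.0024,0.058,-0.3,0.05],[0.001,-0.0024,0.058,-0.3,0.05],[0.001,-0.0024,0.058,-0.3,0.05]]'; python3 go.py .447 .185 .0495 -84.1;  python3 - <<'E'
from plant import ctrl
import cv2,numpy as np
for n in("scene",):
    s=ctrl.snapshot(n); cv2.imwrite(f"pics/{n}2.png",s["frame"][:,:,::-1]); np.savez(f"{n}2.npz",**s)
a=cv2.imread("pics/scene2.png")[220:340,340:460];cv2.imwrite("pics/crop3.png",cv2.resize(a,(600,600)))
E
```

```text
clock: 7.82
tool_pos: [0.4471, 0.1851, 0.0499]
orientation: [-180.0, 0.0, -84.1]
force: [-0.0, -0.8, -0.2]
opening: 0.0501
gripper_force: 0.0
shift [0.0001 0.0001 0.0004] turn 0.03 t 7.83 pos [0.4471 0.1851 0.0499] rpy [-1.7997e+02  2.0000e-02 -8.4070e+01] F [-0.  -0.8 -0.2] q [ 46.  16. -37.   0. -36. -40.]
```

View pics/crop3.png

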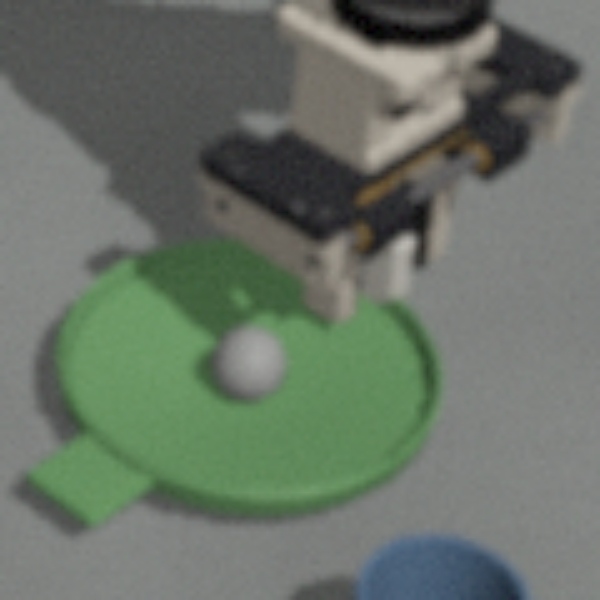

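The white grip stands between the fingers at crop (400,265), with the inner finger inside the rim at (335,305). Neither the plate nor the ball has been touched. I'll close gently.

```bash
python3 drive.py '[[0,0,0,0,0.03],[0,0,0,0,0.024],[0,0,0,0,0.02],[0,0,0,0,0.018],[0,0,0,0,0.016],[0,0,0,0,0.014],[0,0,0,0,0.01],[0,0,0,0,0]]';python3 drive.py '[[0,0,0,0,0],[0,0,0,0,0],[0,0,0,0,0]]'
```

```text
clock: 8.88
tool_pos: [0.447, 0.185, 0.0496]
orientation: [-180.0, 0.0, -84.1]
force: [0.7, 1.0, -0.6]
opening: 0.0137
gripper_force: 30.0
clock: 9.25
tool_pos: [0.4469, 0.1849, 0.0496]
orientation: [-180.0, 0.0, -84.1]
force: [1.1, 1.7, -1.1]
opening: 0.0141
gripper_force: 30.0
```

```bash
python3 drive.py '[[0,0,-0.001,0,0],[0,0,-0.003,0,0],[0,0,-0.006,0,0],[0,0,-0.01,0,0],[0,0,-0.014,0,0],[0,0,-0.018,0,0],[0,0,-0.02,0,0],[0,0,-0.02,0,0]]';  python3 - <<'E'
from plant import ctrl
import cv2,numpy as np
from h import *
for n in("scene","top"):
    s=ctrl.snapshot(n); cv2.imwrite(f"pics/{n}3.png",s["frame"][:,:,::-1]); np.savez(f"{n}3.npz",**s)
    for k in ([2] if n=="scene" else [0])+[3]:
        s=load(f"{n}{k}")
        P=cloud(s);H=hsv(s);g=(H[...,0]>45)&(H[...,0]<80)&(H[...,1]>90)&(P[...,2]<.15)&(P[...,2]>-.02)
        p=P[g];p=p[(p[:,0]<.66)&(p[:,0]>.45)]
        # handle vs. floor plane fit
        A=np.c_[p[:,:2]-[.538,.194],np.ones(len(p))];print(n,k,len(p),"plane slope deg",np.degrees(np.linalg.lstsq(A,p[:,2],rcond=None)[0][:2]).round(2),"z",A.shape and np.linalg.lstsq(A,p[:,2],rcond=None)[0][2].round(4), "handle z", np.median(P[g][P[g][:,0]>.64][:,2]).round(4))
a=cv2.imread("pics/scene3.png")[210:330,340:460];cv2.imwrite("pics/crop4.png",cv2.resize(a,(600,600)))
E
```

```text
clock: 10.25
tool_pos: [0.4469, 0.185, 0.0698]
orientation: [-180.0, 0.0, -84.1]
force: [0.1, -1.2, -2.6]
opening: 0.0137
gripper_force: 30.0
scene 2 437 plane slope deg [ 1.53 -0.08] z 0.0201 handle z 0.0253
scene 3 445 plane slope deg [ 1.55 -0.1 ] z 0.0401 handle z 0.0444
top 0 2912 plane slope deg [ 0.98 -0.57] z 0.0185 handle z 0.025
top 3 2044 plane slope deg [ 1.64 -0.39] z 0.0381 handle z 0.0457
```

View pics/crop4.png

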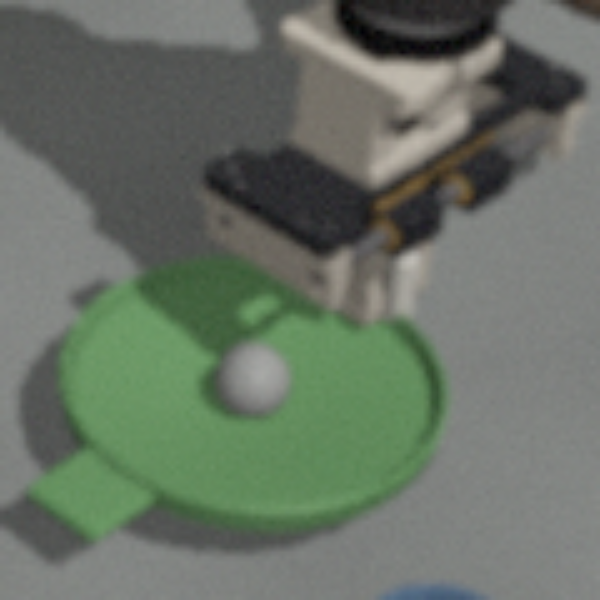

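The plate rose 20 mm evenly and stayed level, with the handle, floor and rim all up by the same amount. The ball is still centred at crop (253,380). Next I'll lift higher, then turn.

```bash
python3 drive.py '[[0,0,-0.004,0,0],[0,0,-0.012,0,0],[0,0,-0.024,0,0],[0,0,-0.04,0,0],[0,0,-0.056,0,0],[0,0,-0.072,0,0],[0,0,-0.088,0,0],[0,0,-0.104,0,0]]'; python3 drive.py '[[0,0,-0.016,0,0],[0,0,-0.032,0,0],[0,0,-0.048,0,0],[0,0,-0.06,0,0],[0,0,-0.068,0,0],[0,0,-0.072,0,0],[0,0,-0.074,0,0],[0,0,-0.074,0,0]]'; python3 go.py .447 .185 .25 0
```

```text
clock: 11.35
tool_pos: [0.4468, 0.1848, 0.175]
orientation: [-180.0, 0.0, -84.1]
force: [0.1, 1.0, -3.8]
opening: 0.0138
gripper_force: 30.0
clock: 12.35
tool_pos: [0.4467, 0.1848, 0.2473]
orientation: [180.0, -0.0, -84.1]
force: [0.1, 0.1, -2.3]
opening: 0.0138
gripper_force: 30.0
shift [-0.0001 -0.0003 -0.0027] turn -84.07 t 12.35 pos [0.4467 0.1848 0.2473] rpy [ 1.7997e+02 -1.0000e-02 -8.4070e+01] F [ 0.1  0.1 -2.3] q [ 46.   2. -23.  -0. -65. -40.]
```

```bash
python3 drive.py '[[0,0,0,-1,0],[0,0,0,-3,0],[0,0,0,-6,0],[0,0,0,-9,0],[0,0,0,-13,0],[0,0,0,-17,0],[0,0,0,-21,0],[0,0,0,-25,0]]'; python3 drive.py '[[0,0,0,-4,0],[0,0,0,-8,0],[0,0,0,-12,0],[0,0,0,-16,0],[0,0,0,-20,0],[0,0,0,-24,0],[0,0,0,-28,0],[0,0,0,-32,0]]'; python3 drive.py '[[0,0,0,-4,0],[0,0,0,-8,0],[0,0,0,-12,0],[0,0,0,-16,0],[0,0,0,-20,0],[0,0,0,-23,0],[0,0,0,-25,0],[0,0,0,-26,0]]'; python3 drive.py '[[0,0,0,-1,0],[0,0,0,-1,0],[0,0,0,-1,0]]'; python3 go.py .578 -.239 .25 0;  python3 - <<'E'
from plant import ctrl
import cv2,numpy as np
from h import *
for n in("scene","top"):
    s=ctrl.snapshot(n); cv2.imwrite(f"pics/{n}4.png",s["frame"][:,:,::-1]); np.savez(f"{n}4.npz",**s)
cv2.imwrite("pics/both4.png",np.hstack([cv2.imread("pics/scene4.png")[100:400,250:550],cv2.imread("pics/top4.png")[150:450,150:450]]))
E
```

```text
clock: 13.35
tool_pos: [0.4468, 0.1848, 0.2474]
orientation: [180.0, -0.0, -58.9]
force: [-0.3, -0.1, -2.2]
opening: 0.0139
gripper_force: 30.0
clock: 14.35
tool_pos: [0.4469, 0.1848, 0.2474]
orientation: [180.0, -0.0, -26.9]
force: [-0.5, -0.7, -3.0]
opening: 0.0138
gripper_force: 30.0
clock: 15.35
tool_pos: [0.4469, 0.1848, 0.2475]
orientation: [180.0, 0.0, -1.0]
force: [-0.4, 0.5, -2.5]
opening: 0.0137
gripper_force: 30.0
clock: 15.72
tool_pos: [0.4469, 0.1849, 0.2476]
orientation: [180.0, -0.0, -0.1]
force: [-1.0, -0.3, -2.7]
opening: 0.0137
gripper_force: 30.0
shift [ 0.1318  0.4237 -0.0024] turn -0.09 t 15.72 pos [0.4469 0.1849 0.2476] rpy [ 1.8e+02 -0.0e+00 -9.0e-02] F [-1.  -0.3 -2.7] q [ 46.   2. -23.   0. -65.  44.]
```

View pics/both4.png

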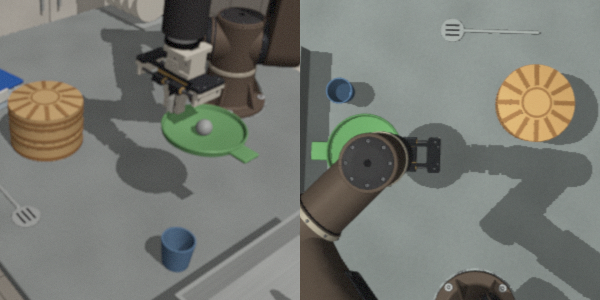

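The turned plate is level. Its handle points at the sink (top crop (318,150)), and the ball is in the middle (scene crop (205,127)). Now I'll carry it over to the steamer.

```bash
python3 drive.py '[[0.001,0.003,0,0,0],[0.003,0.01,0,0,0],[0.006,0.02,0,0,0],[0.011,0.034,0,0,0],[0.016,0.052,0,0,0],[0.022,0.072,0,0,0],[0.029,0.092,0,0,0],[0.035,0.112,0,0,0]]'; python3 drive.py '[[0.006,0.02,0,0,0],[0.012,0.04,0,0,0],[0.019,0.06,0,0,0],[0.025,0.08,0,0,0],[0.031,0.1,0,0,0],[0.037,0.12,0,0,0],[0.044,0.14,0,0,0],[0.05,0.16,0,0,0]]'; python3 drive.py '[[0.006,0.02,0,0,0],[0.012,0.04,0,0,0],[0.019,0.06,0,0,0],[0.025,0.08,0,0,0],[0.031,0.1,0,0,0],[0.037,0.118,0,0,0],[0.041,0.132,0,0,0],[0.044,0.142,0,0,0]]'; python3 drive.py '[[0.002,0.006,0,0,0],[0.003,0.009,0,0,0],[0.003,0.01,0,0,0],[0.003,0.01,0,0,0],[0.003,0.01,0,0,0],[0.003,0.01,0,0,0]]'; python3 go.py .578 -.239 .2475 0;  python3 - <<'E'
from plant import ctrl
import cv2,numpy as np
from h import *
for n in("scene","top"):
    s=ctrl.snapshot(n); cv2.imwrite(f"pics/{n}5.png",s["frame"][:,:,::-1]); np.savez(f"{n}5.npz",**s)
a=lambda n,x,y:cv2.resize(cv2.imread(f"pics/{n}5.png")[y:y+150,x:x+150],(400,400))
cv2.imwrite("pics/both5.png",np.hstack([a("scene",230,100),a("top",300,180)]))
E
```

```text
clock: 16.82
tool_pos: [0.4821, 0.0713, 0.2476]
orientation: [180.0, -0.0, -0.1]
force: [0.1, -0.1, -2.2]
opening: 0.0138
gripper_force: 30.0
clock: 17.82
tool_pos: [0.5316, -0.0889, 0.2476]
orientation: [180.0, -0.0, -0.1]
force: [-0.2, 0.1, -2.9]
opening: 0.0141
gripper_force: 30.0
clock: 18.82
tool_pos: [0.5755, -0.2302, 0.2474]
orientation: [-180.0, 0.0, -0.1]
force: [-0.7, 0.3, -3.1]
opening: 0.014
gripper_force: 30.0
clock: 19.58
tool_pos: [0.5783, -0.2391, 0.2477]
orientation: [-180.0, -0.0, -0.1]
force: [0.0, 0.1, -2.9]
opening: 0.0136
gripper_force: 30.0
shift [-0.0003 -0.0001  0.0002] turn -0.06 t 19.57 pos [ 0.5783 -0.2391  0.2477] rpy [-1.8e+02 -1.0e-02 -6.0e-02] F [ 0.   0.1 -2.9] q [ -5.  16.  -6.  -0. -68.  95.]
```

View pics/both5.png

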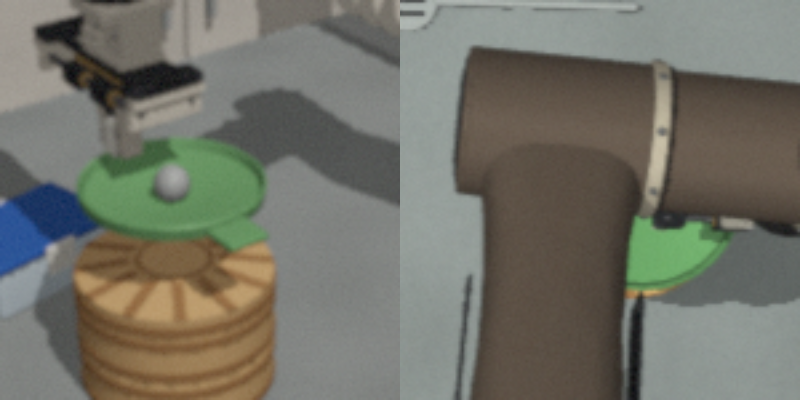

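The plate hangs level and clear above the lid. The ball is central at left-crop (172,183) and the handle at (240,235). A numeric check comes next.

```bash
cat > m3.py <<'E'
from h import *
S=load("scene5");H=hsv(S);P=cloud(S);z0=.198
b=box((H[...,1]<60)&(H[...,2]>80),284,305,158,179);print("ball",cen(b),b.sum(),ray(S,*cen(b),z0+.027).round(4))
g=box((H[...,0]>45)&(H[...,0]<85)&(H[...,1]>80),250,340,145,200);p=P[g];p=p[(p[:,2]>.17)&(p[:,2]<.27)]
h=p[p[:,1]>-.045];h=h[abs(h[:,2]-z0-.022)<.008];print("handle",len(h),"x mid",h[:,0].mean().round(4),"x range",np.percentile(h[:,0],[3,97]).round(4),"y max",np.percentile(h[:,1],98).round(4),"z",np.median(h[:,2]).round(4))
r=p[(p[:,1]<-.05)];A=np.c_[r[:,:2]-[.578,-.147],np.ones(len(r))];print("slopes deg",np.degrees(np.linalg.lstsq(A,r[:,2],rcond=None)[0][:2]).round(2),"mid",np.median(r[:,2]).round(4),"x,y extents",np.percentile(r[:,0],[1,99]).round(4),np.percentile(r[:,1],[1,99]).round(4))
S4=load("top4");H=hsv(S4);g=box((H[...,0]>45)&(H[...,0]<85)&(H[...,1]>80),300,340,280,320)&(np.mgrid[:480,:640][1]<328)
v,u=np.nonzero(box((H[...,0]>45)&(H[...,0]<85)&(H[...,1]>80),450-150,326,270,330));print("top4 handle",len(u),[(c,v[u==c].min(),v[u==c].max()) for c in sorted(set(u))] )
print("top4 dirs: grip axis px x?", ray(S4,312,300,.22).round(4), "grip y", .1849)
for c in sorted(set(u))[::3]:
    print(c,ray(S4,c,(v[u==c].min()+v[u==c].max())/2,.22).round(4))
E
python3 m3.py
```

```text
ball [294.20245399 167.88343558] 163 [ 0.5782 -0.1482  0.225 ]
handle 114 x mid 0.5839 x range [0.5647 0.602 ] y max -0.0156 z 0.2229
slopes deg [0.2  0.52] mid 0.2161 x,y extents [0.494  0.6695] [-0.228 -0.054]
top4 handle 0 []
top4 dirs: grip axis px x? [0.4538 0.0409 0.22  ] grip y 0.1849
```

Run:
```python
from h import *
S=load("top4");H=hsv(S)
g=box((H[...,0]>45)&(H[...,0]<85)&(H[...,1]>80),150,176,285,318);v,u=np.nonzero(g)
for c in sorted(set(u)): print(c,v[u==c].min(),v[u==c].max(),ray(S,c,(v[u==c].min()+v[u==c].max())/2,.22).round(4))
S=load("scene5");H=hsv(S)
g=box((H[...,0]>45)&(H[...,0]<85)&(H[...,1]>80),305,335,178,200)
c=max(cv2.findContours(g.astype(np.uint8),cv2.RETR_EXTERNAL,cv2.CHAIN_APPROX_NONE)[0],key=cv2.contourArea)
q=np.array([ray(S,*k[0],.220)[:2] for k in c]);q=q[q[:,1]>-.053]
s=np.array([[y,q[abs(q[:,1]-y)<.004][:,0].min(),q[abs(q[:,1]-y)<.004][:,0].max()] for y in(-.048,-.043,-.038,-.033,-.028)]);print(s.round(4),"mid",s[:,1:].mean(1).round(4),"ymax",q[:,1].max())
```

```text
161 306 308 [0.4295 0.405  0.22  ]
162 293 308 [0.4451 0.4033 0.22  ]
163 292 309 [0.4452 0.4008 0.22  ]
164 292 309 [0.4452 0.3984 0.22  ]
165 292 308 [0.4465 0.3961 0.22  ]
166 292 309 [0.4453 0.3936 0.22  ]
167 292 309 [0.4454 0.3912 0.22  ]
168 292 308 [0.4466 0.3888 0.22  ]
169 292 309 [0.4455 0.3864 0.22  ]
170 292 309 [0.4455 0.384  0.22  ]
171 292 309 [0.4456 0.3815 0.22  ]
172 292 309 [0.4456 0.3791 0.22  ]
173 292 309 [0.4457 0.3767 0.22  ]
174 292 309 [0.4457 0.3743 0.22  ]
175 292 309 [0.4458 0.3719 0.22  ]
[[-0.048   0.5618  0.6007]
 [-0.043   0.5598  0.6014]
 [-0.038   0.5627  0.6022]
 [-0.033   0.5616  0.601 ]
 [-0.028   0.5605  0.6017]] mid [0.5812 0.5806 0.5824 0.5813 0.5811] ymax -0.017903795301256298
```

The handle is square to +y within about 1°, and the ball (0.578, -0.148) is over the lid centre. The plate is level and steady, so I'll hand in.

```bash
python3 drive.py '[[0,0,0,0,0],[0,0,0,0,0],[0,0,0,0,0],[0,0,0,0,0]]'; python3 -c "
from plant import ctrl
print(ctrl.close_job())"
```

```text
clock: 20.18
tool_pos: [0.5783, -0.2393, 0.2475]
orientation: [180.0, 0.0, -0.1]
force: [-0.1, 1.3, -2.8]
opening: 0.0136
gripper_force: 30.0
the job is handed in; nothing more can be done
None
```

The job is handed in at 20.2 s: the lid is pressed home (top at 141 mm), and the arm is holding the plate level about 57 mm above the lid and centred over it, with the ball in the middle and the handle pointing at the sink to within about 1°.

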